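# Crust test of two rolls on a bakery bench

### The job

Check the crust of two rolls on the bench tester: first turn the collar on its sloped panel to stop 3 (the row of three dots). Then shift the sliding carrier by its leaning handle until the pale spot on the round roll is right under the feeler pin and push the pin's cap fully down; let it rise, do the same with the oblong roll, and leave that roll under the raised pin. Never push the pin down on anything else or with the collar on another stop, do not touch the rolls or their dish, and leave everything else on the bench where it is.

Things in the scene. Friction and masses are not known exactly. Their poses are not given: they have to be found in the camera images.
- tester: The tester, fixed to the bench: steel base plate 330 x 490 x 14 mm. Origin on the table exactly below the feeler pin; x points away from the robot, y to its left, z up (turned up to 10 degrees about vertical). On its right, at y = -185 mm, a grey column 70 x 50 mm, 207 mm tall, carries the overhead arm; on its left, at x = -30, y = 225 mm, stands the grey sloped panel.
- guide_foot (a point): Bottom centre of the feeler guide (steel cylinder 42 mm across, z = 156 to 202 mm) at the end of the fixed overhead arm, which is 40 mm wide in x, z = 171 to 201 mm, and runs to the column in -y.
- panel_face (a point): Centre of the panel's sloped face (105 x 110 mm), where the collar's axis meets it. The face leans 35 degrees towards the robot: in the tester's frame its normal is (-sin 35, 0, cos 35 degrees). Top edge about 117 mm above the table.
- dial (a joint): Turn of the collar, rad, clockwise positive as seen looking at the panel face. Four click stops: stop 1 at 0, stop 2 at 0.6, stop 3 at 1.2, stop 4 at 1.8; end limits just outside. A spring detent pulls it to the nearest stop (up to 0.2 N m). The white index line on the collar points to rows of 1, 2, 3 or 4 black dots on the panel, clockwise.
- dial_grip (a point): Point on the collar's axis, 25 mm out from the panel face: the TCP goes here with the tool along the axis, i.e. tilted 35 degrees. The collar is a knurled dark steel cylinder 40 mm across, standing 35 mm out from the face.
- slide_x (a joint): Lower slide: travel of the carrier along the tester's x, m, -0.056 to 0.056; 0 puts the dish centre under the feeler. Stays where it is left (2 N friction).
- carrier (a joint): Upper slide: travel of the carrier along the tester's y, m, -0.056 to 0.056; 0 puts the dish centre under the feeler. Stays where it is left (2 N friction).
- handle_grip (a point): Grip point on the axis of the carrier's handle, 52 mm up it. The handle: wooden rod 18 mm across, 80 mm long, on the middle of the carrier's edge nearest the robot, leaning 24 degrees towards the robot (axis (-sin 24, 0, cos 24 degrees) in the tester's frame), its foot 67 mm above the table. The carrier is a 190 x 190 x 10 mm plate, top 66 mm above the table.
- dish: White dish, 176 mm across, 9 mm thick, held on the carrier with its origin at the carrier's centre, 66 mm above the table; it may sit at any turn about vertical. It carries three baked rolls, each 48 mm from its centre, 120 degrees apart, counter-clockwise from above: round, oblong, square.
- round_spot (a point): Centre of the pale spot (16 mm across) on top of the round roll (66 mm across); tops of all rolls are 106 mm above the table.
- oblong_spot (a point): Centre of the pale spot (16 mm across) on top of the oblong roll (76 x 42 mm, two dark scores).
- square_spot (a point): Centre of the pale spot on top of the square roll (50 x 50 mm), which is not to be tested.
- feeler (a joint): How far the feeler is pushed down, m: 0 up, 0.013 fully down. A spring lifts it; fully down takes about 7 N. It is down on the crust from 0.010.
- feeler_tip (a point): Lower tip of the feeler pin (fixed pointer), 122 mm above the table when up; it moves only up and down.
- feeler_cap (a point): Centre of the top of the feeler's flat round cap, 36 mm across and 10 mm thick, 234 mm above the table when up. Push it straight down.
- cutter: loose thin steel pastry-cutter ring, 52 mm across, 34 mm tall, standing on the tester's base plate in front of the sloped panel; origin at its underside, to be left alone
- salt: loose small glass jar, 40 mm across, 75 mm tall, standing on the base plate behind the panel; origin at its underside, to be left alone
- scraper: loose blue flat dough scraper, 85 x 120 x 8 mm, on the table on the robot's side of the tester; origin at its underside, to be left alone
- spoon: loose wooden spoon, 220 mm long, lying on the table on the robot's side of the tester; origin at its underside, to be left alone
- basket: loose round wicker basket, 230 mm across, 65 mm tall, right of the tester (robot's right, -y); origin at its underside, to be left alone
- seedbowl: loose white bowl, 120 mm across, 45 mm tall, left of the tester; origin at its underside, to be left alone
- loaf: loose big round loaf, 170 mm across, 68 mm tall, left of the tester; origin at its underside, to be left alone

How it is judged:
On the way, in this order (a step that is already met when the one before it is completed fails the run):
1. the collar stands at stop 3 (value of joint dial between 1.05 and 1.35 rad), for 0.2 s.
2. the round roll's spot is under the feeler, which is up (horizontal distance between round_spot and feeler_tip below 0.008 m and value of joint feeler below 0.003 m), for 0.2 s.
3. the feeler is pushed down on the round roll (horizontal distance between round_spot and feeler_tip below 0.008 m and value of joint feeler above 0.01 m), for 0.1 s.
4. the oblong roll's spot is under the feeler, which is up (horizontal distance between oblong_spot and feeler_tip below 0.008 m and value of joint feeler below 0.003 m), for 0.2 s.
5. the feeler is pushed down on the oblong roll (horizontal distance between oblong_spot and feeler_tip below 0.008 m and value of joint feeler above 0.01 m), for 0.1 s.
At the end, for the whole second after the job is handed in: The collar is at stop 3 (within 0.15 rad), the oblong roll's spot is within 8 mm (horizontally) of the feeler's line, the feeler is up (within 3 mm) and the carrier is at rest (all of step 1 and all of step 4 and linear speed of dish below 0.01 m/s); the robot touches nothing.
It fails at once if the feeler is pushed down (over 5 mm) with neither the round nor the oblong roll's spot within 10 mm of its line (value of joint feeler above 0.005 m and horizontal distance between each of round_spot, oblong_spot and feeler_tip above 0.01 m).
It fails at once if the feeler is pushed down (over 5 mm) with the collar not at stop 3 (within 0.2 rad) (value of joint feeler above 0.005 m and (value of joint dial below 1 rad or value of joint dial above 1.4 rad)).
It fails at once if the robot touches the dish or the rolls (over 1 N) (contact force between any of the fingers, the arm and dish above 1 N).
It fails at once if any of the other things on the bench is moved more than 30 mm (distance of any of cutter, salt, scraper, spoon, basket, seedbowl, loaf from where it was at the start of the episode above 0.03 m).
It also fails if it takes over 72 s, if anything falls off the work surface, if the arm or the gripper's body presses on something with over 40 N, if the wrist force passes 120 N, or if a joint passes its speed limit or range.

### The arm

A 6-joint arm with a two-finger parallel gripper is mounted at the origin on the work surface. World frame = base frame: x ahead of the robot, y to its left, z up, the work surface at z = 0. Lengths are in m, angles in rad, forces in N, time in s.
With the tool pointing down it reaches from about 0.3 to 0.95 m from the base axis. Payload 3.1 kg.
Tool frame: the origin (TCP) lies between the finger pads, 19 mm behind the fingertips; this is the grasp point; z points along the fingers, y is the line along which they close (so a half turn about z gives the same grasp; the last joint's range is limited). The gripper opens to 85 mm and grips with 20 to 120 N. Pads are 22 mm wide; open, the fingers measure 114 mm over their backs; the gripper's body (76 mm by 85 mm) begins 54 mm behind the grasp point. The pads swing forward as they close: fully open they stand 13 mm farther back than shut.
Start: joints at [-1.401, 0.308, 1.634, -0, 1.2, -0.07], TCP at [0.148, -0.607, 0.25] pointing down, gripper open.
Joint ranges: [-3.06, 3.06], [-0.79, 1.96], [0.05, 2.63], [-1.19, 4.34], [0.05, 2.64], [-2.94, 2.94]. Speed limits (rad/s): [2.79, 2.79, 3.14, 3.14, 3.14, 3.14].

### API

Orientations are given as a unit quaternion [x, y, z, w].
In Python, from station import manip gives the robot as it stands. Calls block until the motion is done:
- manip.reach(position, orientation): joint-space move of the TCP to a pose.
- manip.move_l(position, orientation=None, speed=0.15, until_force=None): straight line of the TCP; orientation=None keeps the orientation; speed is the mean speed in m/s. With until_force (N) it stops when the force on the tool has changed by that much, and returns True; else False.
- manip.move_j(angles): joint-space move.
- manip.move_gripper(opening, squeeze=None): finger opening in m; squeeze is the grip in N (None keeps the last); returns when the fingers have stopped.
- manip.sleep(seconds).
- manip.ik(position, orientation): joint angles nearest the present ones, or None.
- manip.get_obs(): the state.
- manip.get_image(name): name is "side" or "top" or "wrist"; returns a dict with "image" (420x560x3 uint8, red, green, blue), "fx", "fy", "cx", "cy" (pixels), "world_from_camera" (4x4, takes a point from camera to world coordinates). Camera axes: x right, y down, z forward; pixel columns grow to the right and rows downward; lengths in m; the calibration is good to about 2 mm. A picture is of the moment at which its call begins. There is no depth.
A pose or a line that the arm cannot do raises manip.Unreachable and nothing moves.
- manip.close_job(): hands the job in; it is judged then, once.
The state is a dict: "clock": time; "qpos": joint angles; "qd": joint speeds; "joint_efforts": joint torques, N m; "tool_pos": TCP position; "tool_rot": TCP orientation; "contact_force": force on the tool from outside, world axes, zero at the start; "torque": the same for the moment, N m; "grip_width": finger opening in m; "gripper_force": force on a finger pad.
Only numpy, scipy, OpenCV 4.12 (cv2) and the standard library are available. Lean on these libraries where they do the work, as an engineer would, in place of code of your own. Each camera call takes 0.05 s, during which the arm holds its last target. There are 200 camera calls.

## Working session

There is one attempt and no reset: what is moved stays moved. The work goes in short steps, each a Python script; the robot and the scene stay as the last script left them, time stands still between calls to the robot, and variables do not carry over. Pictures are saved under pics/ and viewed, at most 10 in all, crops included, and the job is handed in when it is done.

```bash
mkdir -p pics; ls
python3 - <<'E'
from station import manip
import cv2,numpy as np
for n in("top","side"):
    d=manip.get_image(n); cv2.imwrite(f"pics/{n}0.png",d["image"][:,:,::-1])
    print(n,d["fx"],d["fy"],d["cx"],d["cy"],np.round(d["world_from_camera"],4).tolist())
print(manip.get_obs()["clock"])
E
```

```text
pics
top 398.64350741671075 398.64350741671075 285.2721365557352 212.34190992716648 [[-0.0104, -0.9731, 0.2301, 0.3161], [-0.9999, 0.0093, -0.0057, -0.0514], [0.0034, -0.2301, -0.9732, 1.2067], [0.0, 0.0, 0.0, 1.0]]
side 392.0872017822402 392.0872017822402 276.73533200144766 215.41299844396423 [[-0.9901, -0.1122, 0.0845, 0.4536], [-0.1404, 0.7664, -0.6269, 0.6263], [0.0056, -0.6325, -0.7745, 0.9667], [0.0, 0.0, 0.0, 1.0]]
0.1
```

View pics/top0.png

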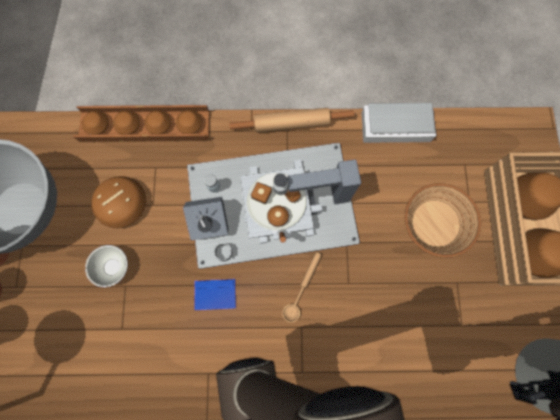

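View pics/side0.png

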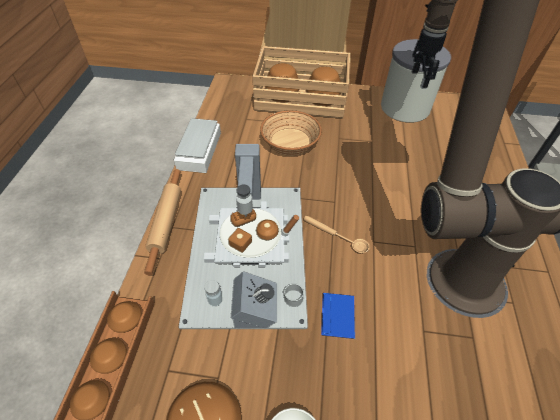

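The top view shows the tester, with plate corners near (190,167), (337,146), (356,241) and (201,265). The cap is near (281,182), the panel near (206,218) and the handle near (283,237). The side view shows the same tester, with the cap near (244,190) and the collar near (263,293). I'll zoom into both.

Run:
```python
import cv2
a=cv2.imread("pics/top0.png")[135:275,180:366]; cv2.imwrite("pics/topz.png",cv2.resize(a,None,fx=4.3,fy=4.2857,interpolation=cv2.INTER_CUBIC))
a=cv2.imread("pics/side0.png")[175:335,175:315]; cv2.imwrite("pics/sidez.png",cv2.resize(a,None,fx=3.75,fy=3.75,interpolation=cv2.INTER_CUBIC))
```

```text
(no output)
```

View pics/topz.png

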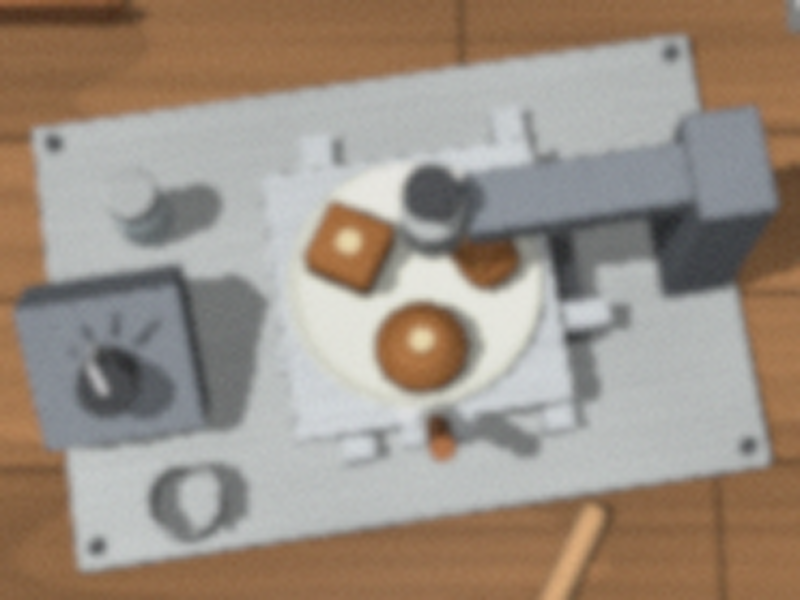

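View pics/sidez.png

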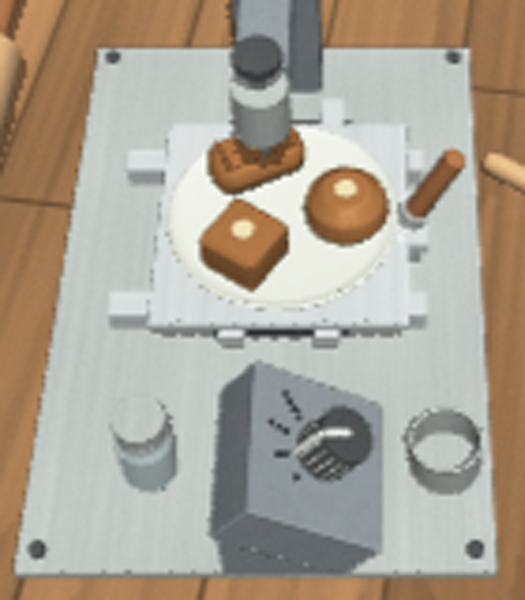

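The crops show the index line pointing up-left, between the one- and two-dot rows, and the oblong roll near the pin. Next I'll fit all the poses together.

```bash
cat > fit.py <<'E'
import numpy as np
from scipy.optimize import least_squares
W={'top':(398.6435,285.2721,212.3419,[[-0.0104,-0.9731,0.2301,0.3161],[-0.9999,0.0093,-0.0057,-0.0514],[0.0034,-0.2301,-0.9732,1.2067]]),
'side':(392.0872,276.7353,215.413,[[-0.9901,-0.1122,0.0845,0.4536],[-0.1404,0.7664,-0.6269,0.6263],[0.0056,-0.6325,-0.7745,0.9667]])}
Z={'top':(4.3,4.2857,180,135),'side':(3.75,3.75,175,175)}
def proj(c,P):
    f,cx,cy,M=W[c];M=np.array(M);q=M[:,:3].T@(P-M[:,3]);return np.array([cx+f*q[0]/q[2],cy+f*q[1]/q[2]])
def unz(c,p):
    a,b,u,v=Z[c];return np.array([(p[0]+.5)/a-.5+u,(p[1]+.5)/b-.5+v])
s,c_=np.sin,np.cos; A=np.radians(35);B=np.radians(24)
ez=np.array([-s(A),0,c_(A)]);up=np.array([c_(A),0,s(A)])
m={'top':{'cap':(436,192),'p++':(33,129),'p+-':(690,36),'p--':(770,464),'p-+':(82,571),'hnd':(442,447),'rs':(422,340),'ss':(349,241),'c++':(265,178),'c-+':(297,438),'c--':(574,402),'col':(112,375)},
'side':{'cap':(257,55),'p+-':(98,48),'p--':(470,48),'p-+':(496,575),'p++':(15,575),'hnd':(455,159),'rs':(345,188),'ss':(242,229),'c+-':(172,125),'c--':(408,125),'c++':(150,325),'col':(347,432)}}
def local(v):
    x,y,a,sx,sy,ph,pcx,pcy,pz=v
    C=np.array([sx,sy,0]);d={}
    d['cap']=np.array([0,0,.234])
    for i,si in(('+',1),('-',-1)):
        for j,sj in(('+',1),('-',-1)):
            d['p'+i+j]=np.array([pcx+si*.165,pcy+sj*.245,.014]);d['c'+i+j]=C+[si*.095,sj*.095,.066]
    # handle foot x about -0.095+? : use free-ish -0.09
    for k,n in enumerate(('rs','os','ss')):
        t=ph+k*2*np.pi/3;d[n]=C+[.048*c_(t),.048*s(t),.106]
    d['face']=np.array([-.03,.225,pz]);d['col']=d['face']+.035*ez;d['grip']=d['face']+.025*ez
    return d
def T(v,p):
    R=np.array([[c_(v[2]),-s(v[2]),0],[s(v[2]),c_(v[2]),0],[0,0,1]]);return R@p+[v[0],v[1],0]
def full(v):
    d=local(v[:9]);hx=v[9];d['hnd']=np.array([v[3]+hx-.08*s(B),v[4],.067+.08*c_(B)])
    d['hg']=np.array([v[3]+hx-.052*s(B),v[4],.067+.052*c_(B)]);return d
def res(v,sep=False):
    d=full(v);r=[];L=[]
    for c in m:
        for k,p in m[c].items():
            e=proj(c,T(v,d[k]))-unz(c,p);r+=list(e);L.append((c,k,*np.round(e,1)))
    return L if sep else np.array(r)
E
python3 - <<'E'
from fit import *
b=None
for ph in np.arange(0,6.3,.8):
    q=least_squares(res,[.5,-.05,.1,0,0,ph,0,0,.08,-.09],loss='soft_l1')
    if b is None or q.cost<b.cost:b=q
v=b.x;print(np.round(v,4),b.cost)
for l in res(v,1):print(*l)
np.save('v.npy',v);d=full(v)
# index angle: intersect pixel rays with collar-top plane
N=T(v,ez)-T(v,0*ez);U=T(v,up)-T(v,0*up);Rt=np.cross(U,N)
def onp(c,p,h):
    f,cx,cy,M=W[c];M=np.array(M);p=unz(c,p);r=M[:,:3]@[(p[0]-cx)/f,(p[1]-cy)/f,1];o=T(v,d['face']+h*ez)
    P=M[:,3]+r*((o-M[:,3])@N)/(r@N);w=P-o;return np.round([w@Rt*1e3,w@U*1e3,np.arctan2(w@Rt,w@U)],2)
print('idx',onp('top',(90,362),.035),onp('top',(100,393),.035),onp('side',(300,450),.035),onp('side',(345,432),.035))
print('dots top',[onp('top',p,0) for p in((54,322),(85,335),(116,322),(150,330))])
print('dots side',[onp('side',p,0) for p in((295,477),(281,454),(278,425),(291,404))])
for k in('cap','rs','os','ss','hg','grip','face'):print(k,np.round(T(v,d[k]),4))
E
```

```text
[ 6.3100e-01 -4.7100e-02  1.4390e-01 -1.0400e-02  1.8400e-02  3.0772e+00
  1.3000e-03  3.4400e-02  7.7300e-02 -9.3900e-02] 16.147420625253726
top cap -0.0 0.6
top p++ -1.1 0.1
top p+- -1.6 -0.2
top p-- -0.1 0.6
top p-+ -1.7 0.7
top hnd -0.2 0.5
top rs -0.8 0.5
top ss -0.4 0.6
top c++ -1.4 0.1
top c-+ -0.5 1.2
top c-- -0.2 -0.3
top col -0.6 0.3
side cap 0.3 -2.2
side p+- -0.0 -1.0
side p-- -0.3 -0.9
side p-+ 0.5 -1.4
side p++ -0.9 -1.3
side hnd -0.5 -1.2
side rs 0.2 -0.3
side ss 0.1 -0.6
side c+- -0.5 -1.1
side c-- -0.4 -1.0
side c++ -0.8 -1.1
side col -4.8 0.1
idx [-10.38  12.15  -0.71] [ -8.41 -10.56  -2.47] [-19.34  21.87  -0.72] [  4.22 -12.51   2.82]
dots top [array([-34.39,  30.86,  -0.84]), array([-16.19,  18.46,  -0.72]), array([ 5.85, 24.38,  0.24]), array([26.95, 15.14,  1.06])]
dots side [array([-18.34,   3.26,  -1.39]), array([-5.02, 14.82, -0.33]), array([15.47, 18.18,  0.71]), array([34.51,  8.67,  1.32])]
cap [ 0.631  -0.0471  0.234 ]
rs [ 0.5703 -0.0342  0.106 ]
os [ 0.6453 -0.0699  0.106 ]
ss [0.6387 0.013  0.106 ]
hg [ 0.5043 -0.0469  0.1145]
grip [0.5549 0.1692 0.0977]
face [0.5691 0.1713 0.0773]
```

```bash
cat >> fit.py <<'E'
from scipy.spatial.transform import Rotation as R
def quat(z,y):
    z=z/np.linalg.norm(z);x=np.cross(y,z);x/=np.linalg.norm(x);return R.from_matrix(np.c_[x,np.cross(z,x),z]).as_quat()
def rot(v,a): return T(v,np.array(a,float))-T(v,np.zeros(3))
E
python3 - <<'E'
from fit import *
from station import manip
import cv2
v=np.load('v.npy');N=rot(v,ez);Y=rot(v,[0,1,0])
P=T(v,np.array([-.03,.225,.086])+.2*ez)
for sg in(1,-1):
    for t in (-.9,-.6,-.3,0,.3,.6,.9):
        y=R.from_rotvec(-N*t).apply(Y*sg); r=[manip.ik(p,quat(-N,y)) for p in (P,P-.175*N)]
        print(sg,t,[None if q is None else np.round(q,2).tolist() for q in r])
sg=1
p0=manip.get_obs();manip.move_l(np.array(p0['tool_pos'])+[0,0,.15])
for sg in(1,-1):
    q=manip.ik(P,quat(-N,Y*sg))
    if q is not None and abs(q[5])<2: break
manip.reach(P,quat(-N,Y*sg))
for n in("wrist","side"):
    d=manip.get_image(n);cv2.imwrite(f"pics/{n}1.png",d["image"][:,:,::-1]);
    if n=="wrist":
        np.save('w1.npy',d["world_from_camera"]);print(d["fx"],d["cx"],d["cy"],np.round(d["world_from_camera"],3).tolist())
print(sg,manip.get_obs()["clock"],P)
E
```

```text
1 -0.9 [[0.29, -0.28, 2.35, -0.18, 0.48, -2.19], [0.25, 0.23, 2.24, -0.73, 0.09, -1.65]]
1 -0.6 [[0.29, -0.28, 2.35, -0.18, 0.48, -1.89], [0.25, 0.23, 2.24, -0.73, 0.09, -1.35]]
1 -0.3 [[0.29, -0.28, 2.35, -0.18, 0.48, -1.59], [0.25, 0.23, 2.24, -0.73, 0.09, -1.05]]
1 0 [[0.29, -0.28, 2.35, -0.18, 0.48, -1.29], [0.25, 0.23, 2.24, -0.73, 0.09, -0.75]]
1 0.3 [[0.29, -0.28, 2.35, -0.18, 0.48, -0.99], [0.25, 0.23, 2.24, -0.73, 0.09, -0.45]]
1 0.6 [[0.29, -0.28, 2.35, -0.18, 0.48, -0.69], [0.25, 0.23, 2.24, -0.73, 0.09, -0.15]]
1 0.9 [[0.29, -0.28, 2.35, -0.18, 0.48, -0.39], [0.25, 0.23, 2.24, -0.73, 0.09, 0.15]]
-1 -0.9 [[0.29, -0.28, 2.35, -0.18, 0.48, 0.95], [0.25, 0.23, 2.24, -0.73, 0.09, 1.49]]
-1 -0.6 [[0.29, -0.28, 2.35, -0.18, 0.48, 1.25], [0.25, 0.23, 2.24, -0.73, 0.09, 1.79]]
-1 -0.3 [[0.29, -0.28, 2.35, -0.18, 0.48, 1.55], [0.25, 0.23, 2.24, -0.73, 0.09, 2.09]]
-1 0 [[0.29, -0.28, 2.35, -0.18, 0.48, 1.85], [0.25, 0.23, 2.24, -0.73, 0.09, 2.39]]
-1 0.3 [[0.29, -0.28, 2.35, -0.18, 0.48, 2.15], [0.25, 0.23, 2.24, -0.73, 0.09, 2.69]]
-1 0.6 [[0.29, -0.28, 2.35, -0.18, 0.48, 2.45], None]
-1 0.9 [[0.29, -0.28, 2.35, -0.18, 0.48, 2.75], None]
332.6571857197071 277.5527503191364 211.74782426665007 [[-0.143, 0.625, 0.768, 0.33], [0.99, 0.09, 0.112, 0.135], [0.001, 0.776, -0.631, 0.311], [0.0, 0.0, 0.0, 1.0]]
1 4.275 [0.45553328 0.15485024 0.24983041]
```

View pics/wrist1.png

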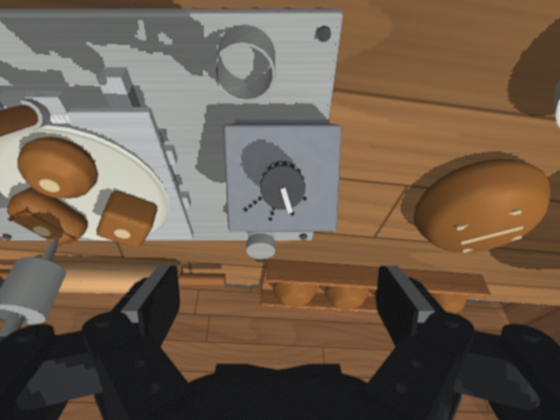

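The wrist view, with up-slope pointing down in the picture, shows the collar end at about (283,187). The index runs from (281,190) to (290,212), and the panel face spans (226,125) to (340,232). I'll zoom in.

Run:
```python
import cv2
a=cv2.imread("pics/wrist1.png")[115:240,215:350]; cv2.imwrite("pics/w1z.png",cv2.resize(a,None,fx=4.8,fy=4.8,interpolation=cv2.INTER_CUBIC))
```

```text
(no output)
```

View pics/w1z.png

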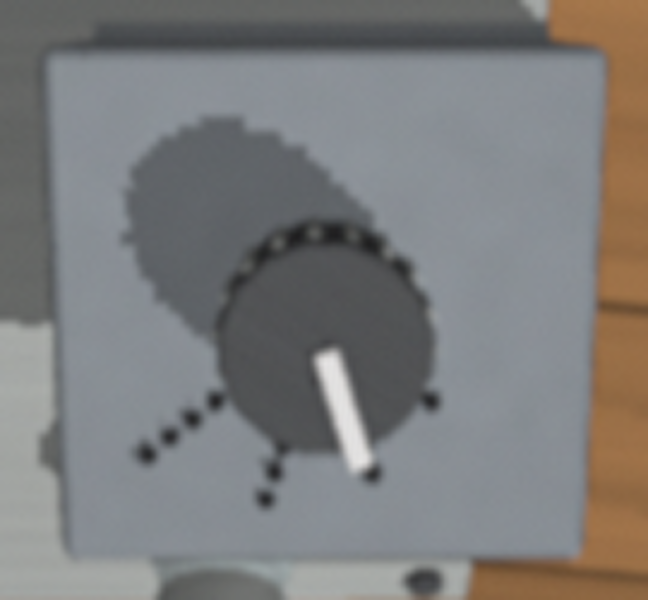

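Run:
```python
from fit import *
v=np.load('v.npy');M=np.load('w1.npy');f,cx,cy=332.657,277.553,211.748
N=rot(v,ez);U=rot(v,up);Yv=rot(v,[0,1,0]);Rt=-Yv
def pj(P):q=M[:3,:3].T@(P-M[:3,3]);return np.array([cx+f*q[0]/q[2],cy+f*q[1]/q[2]])
u=lambda p:np.array([(p[0]+.5)/4.8-.5+215,(p[1]+.5)/4.8-.5+115])
for (w,h) in((.105,.11),(.11,.105)):
  ob=[(-1,-1,47,48),(-1,1,70,557),(1,-1,605,48),(1,1,583,557)] # image left = ? test both
  for sg in(1,-1):
    def r(o):
        e=[pj(o+sg*a*Rt*w/2+b*U*h/2)-u((x,y)) for a,b,x,y in ob];e.append(pj(o+.035*N)-u((326,348)));return np.ravel(e)
    q=least_squares(r,T(v,np.array([-.03,.225,.086])));print(w,sg,q.cost,np.round(q.x,4),np.round(q.fun,1))
print('model',T(v,np.array([-.03,.225,.086])))
for p in (.6,): pass
```

```text
0.105 1 11892.448330908692 [ 77883.7651  13006.2115 -77994.6327] [ 58.2  54.9  53.4 -51.1 -58.1  54.9 -53.5 -51.1   0.   -7.6]
0.105 -1 21.70811655417114 [0.5611 0.1739 0.0805] [ 2.3 -2.2  2.1  2.3 -2.2 -2.3 -2.8  2.2  0.5  0.3]
0.11 1 11892.449297591838 [ 207114.1213   34586.9236 -207410.0071] [ 58.2  54.9  53.4 -51.1 -58.1  54.9 -53.5 -51.1   0.   -7.6]
0.11 -1 0.46633787660297943 [0.5608 0.1739 0.0805] [-0.2  0.3 -0.5 -0.2  0.4  0.2 -0.3 -0.3  0.5  0. ]
model [0.56906308 0.17129959 0.086     ]
```

The fit shows the index on the two-dot row (stop 2), and the panel face is well located at 0.5-pixel residuals. Next I'll turn the collar +0.6 rad.

Run:
```python
from fit import *
from station import manip
import cv2
v=np.load('v.npy');N=rot(v,ez);Y=rot(v,[0,1,0]);F=np.array([.5608,.1739,.0805])
qt=lambda t:quat(-N,R.from_rotvec(-N*t).apply(Y))
for t in(-.3,.3): print(np.round(manip.ik(F+.026*N,qt(t)),2))
manip.reach(F+.12*N,qt(-.3))
print(manip.move_l(F+.026*N,qt(-.3),speed=.1,until_force=8))
o=manip.get_obs();print(o['tool_pos'],F+.026*N)
manip.move_gripper(.03,60);o=manip.get_obs();print(o['grip_width'],o['gripper_force'],o['contact_force'])
P=np.array(o['tool_pos'])
for t in(-.1,.1,.32): manip.reach(P,qt(t));o=manip.get_obs();print(np.round(o['torque'],2),np.round(o['contact_force'],1),np.round(o['qpos'],2))
manip.move_gripper(.085)
manip.move_l(P+.1*N,speed=.15)
manip.reach(F+.2*N,qt(0))
d=manip.get_image("wrist");cv2.imwrite("pics/w2.png",cv2.resize(d["image"][115:240,215:350,::-1],None,fx=3,fy=3))
print(manip.get_obs()['clock'])
```

```text
[ 0.26  0.22  2.26 -0.91  0.09 -0.87]
[ 0.26  0.22  2.26 -0.91  0.09 -0.27]
False
[0.54644754 0.17192625 0.10263054] [0.54604113 0.17176158 0.10179795]
0.03884583570691062 59.213767647743225 [-5.01897003 -0.18698776  5.28123387]
[-0.21  0.29  0.03] [-0.7 -0.9  1. ] [ 0.27  0.22  2.26 -0.9   0.09 -0.68]
[-0.18  0.28 -0.13] [-1.3 -0.6  1. ] [ 0.27  0.22  2.26 -0.89  0.09 -0.48]
[-0.34  0.21 -0.06] [-1.8 -2.7  2.5] [ 0.26  0.22  2.26 -0.89  0.09 -0.26]
9.4333
```

View pics/w2.png

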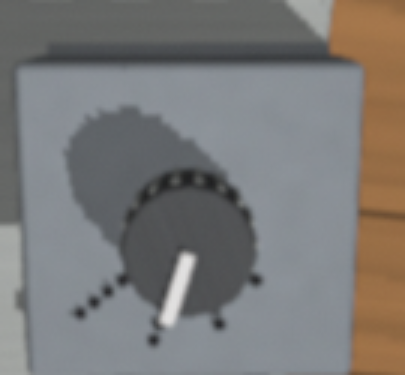

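The index now sits on the three-dot row, so the collar is at stop 3. Next I'll take the handle and bring the round spot under the pin.

Run:
```python
from fit import *
from station import manip
import cv2
v=np.load('v.npy');d=full(v);H=T(v,d['hg']);ax=rot(v,[-s(B),0,c_(B)]);Y=rot(v,[0,1,0]);q=quat(-ax,Y)
dl=T(v,d['cap'])-T(v,d['rs']);dl[2]=0
d2=T(v,d['cap'])-T(v,d['os']);d2[2]=0
for p in(H+.13*ax,H,H+dl,H+d2):print(np.round(manip.ik(p,q),2))
manip.reach(H+.13*ax,q)
print(manip.move_l(H+.002*ax,q,speed=.1,until_force=6))
manip.move_gripper(.008,50);o=manip.get_obs();print(o['grip_width'],np.round(o['contact_force'],1),o['tool_pos'],H)
P=np.array(o['tool_pos']);manip.move_l(P+dl,speed=.06);o=manip.get_obs()
print(o['grip_width'],np.round(o['contact_force'],1),o['clock'],dl,d2)
for n in("side","wrist"):
    g=manip.get_image(n);cv2.imwrite(f"pics/{n}3.png",g["image"][:,:,::-1]);np.save(n+'3.npy',g["world_from_camera"])
a=cv2.imread("pics/side3.png")[175:265,205:305];a=cv2.resize(a,None,fx=4.3,fy=6.5*.66,interpolation=cv2.INTER_CUBIC)
b=cv2.resize(cv2.imread("pics/wrist3.png"),(370,278))
c=np.zeros((387,800,3),np.uint8);c[:a.shape[0],:430]=a[:387];c[:278,430:]=b;cv2.imwrite("pics/c3.png",c);print(a.shape)
```

```text
[-0.34 -0.24  2.29  0.29  0.73 -2.24]
[-0.28  0.1   2.28  0.43  0.41 -2.36]
[-0.27  0.21  2.14  0.4   0.43 -2.32]
[-0.23  0.07  2.31  0.4   0.39 -2.28]
False
0.016889932157671046 [-1.5  0.4  3.6] [ 0.50359085 -0.04696277  0.11657372] [ 0.50429122 -0.04686708  0.11450436]
0.01674520647532343 [1.2 3.2 0.5] 13.6083 [ 0.06075617 -0.01288458  0.        ] [-0.01431831  0.02283408  0.        ]
(386, 430, 3)
```

View pics/c3.png

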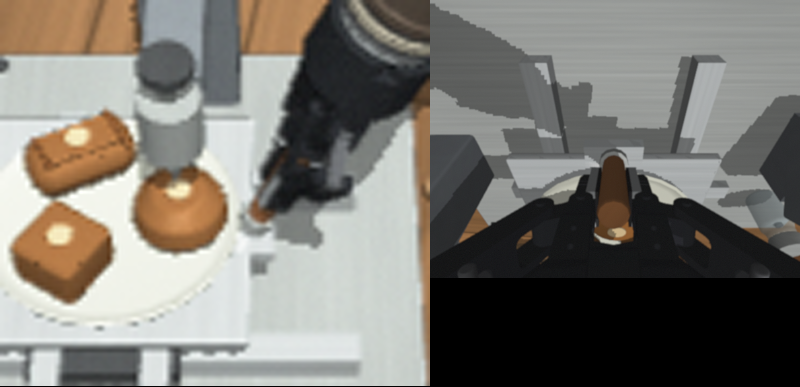

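Run:
```python
from fit import *
import cv2
v=np.load('v.npy')
f,cx,cy,M=W['side'];M=np.array(M)
def bp(p,z):
    p=((p[0]+.5)/4.3-.5+205,(p[1]+.5)/4.29-.5+175);r=M[:,:3]@[(p[0]-cx)/f,(p[1]-cy)/f,1];return np.round((M[:,3]+r*(z-M[2,3])/r[2])[:2],4)
print('cap',bp((165,62),.234),'tip',bp((177,178),.122))
S=[bp(p,.106) for p in((179,188),(76,135),(59,234))];print(S,sum(S)/3,[np.linalg.norm(S[i]-S[i-1]) for i in range(3)])
z=lambda P:((proj('side',np.array(P))-[205,175]+.5)*4.3-.5).round()
print('pred cap/tip/spot',[z([.631,-.0471,h]) for h in(.234,.156,.122,.106)])
a=cv2.imread("pics/side3.png")[200:232,228:268];cv2.imwrite("pics/side3z.png",cv2.resize(a,None,fx=16,fy=16,interpolation=cv2.INTER_CUBIC))
```

```text
cap [ 0.6309 -0.0402] tip [ 0.6304 -0.0425]
[array([ 0.6309, -0.047 ]), array([ 0.7079, -0.082 ]), array([0.6997, 0.0013])] [ 0.6795     -0.04256667] [np.float64(0.08406146560701874), np.float64(0.08458132181516197), np.float64(0.08370262839361736)]
pred cap/tip/spot [array([167.,  54.]), array([175., 139.]), array([178., 173.]), array([179., 188.])]
```

View pics/side3z.png

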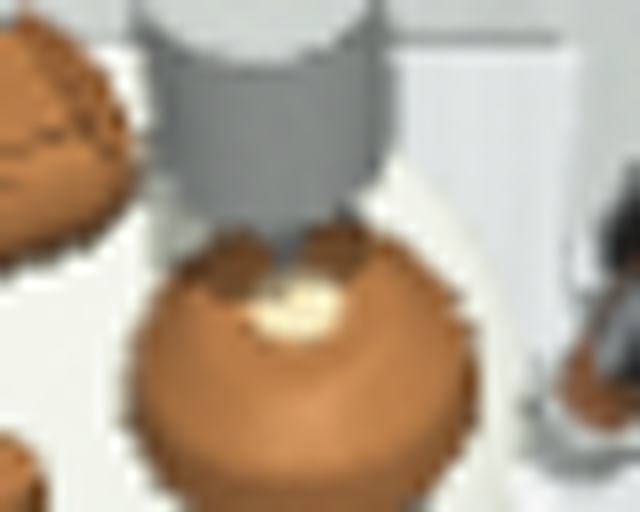

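The zoom shows the spot centre at (297,305) and the pin tip at about (285,268). The spot therefore sits about 3.5 mm too far in -y and 1 mm in -x. I'll correct that, release, and press the cap with closed fingers.

```bash
cat >> fit.py <<'E'
from station import manip
import cv2
V=np.load('v.npy');AX=rot(V,[-s(B),0,c_(B)]);YY=rot(V,[0,1,0]);QH=quat(-AX,YY)
CAP=np.array([.631,-.044,.234])
def spot(name=None,c=(246,219)):
    g=manip.get_image("side")["image"]
    if name: cv2.imwrite(name,g[:,:,::-1])
    x0,y0=c[0]-9,c[1]-7;w=g[y0:y0+14,x0:x0+18].astype(int)
    mk=(w[:,:,0]>190)&(w[:,:,1]>165)&(w[:,:,2]>110)&(w[:,:,0]-w[:,:,2]>25)
    yy,xx=np.nonzero(mk);return len(xx),xx.mean().round(2)+x0,yy.mean().round(2)+y0
def press():
    q=min((quat(np.array([0,0,-1.]),sg*YY) for sg in(1,-1)),key=lambda k:abs(manip.ik(CAP+[0,0,.08],k)[5]))
    manip.move_gripper(0.,20)
    manip.reach(CAP+[0,0,.1],q);manip.move_l(CAP+[0,0,.026],speed=.12)
    hit=manip.move_l(CAP+[0,0,.001],speed=.02,until_force=14)
    o=manip.get_obs();print('press',hit,np.round(o['tool_pos'],4),np.round(o['contact_force'],1))
    manip.sleep(.3);o=manip.get_obs();print(np.round(o['tool_pos'],4),np.round(o['contact_force'],1))
    manip.move_l(CAP+[0,0,.1],speed=.12)
E
python3 - <<'E'
from fit import *
print(spot())
P=np.array(manip.get_obs()['tool_pos']);H=P+[.001,.0035,0];np.save('H.npy',H)
manip.move_l(H,speed=.03);print(spot())
manip.move_gripper(.05);manip.move_l(H+.13*AX,speed=.12);print(spot('pics/s4.png'))
manip.move_l(H+.13*AX+[0,0,.08],speed=.15)
q=[manip.ik(CAP+[0,0,.1],quat(np.array([0,0,-1.]),sg*YY)) for sg in(1,-1)];print(np.round(q,2),manip.get_obs()['clock'])
a=cv2.imread("pics/s4.png")[200:232,228:268];cv2.imwrite("pics/s4z.png",cv2.resize(a,None,fx=16,fy=16,interpolation=cv2.INTER_CUBIC))
E
```

```text
(14, np.float64(246.0), np.float64(219.14))
(19, np.float64(245.47), np.float64(219.74))
(18, np.float64(245.61), np.float64(219.67))
[[-0.14  0.26  1.52 -0.    1.36 -1.85]
 [-0.14  0.26  1.52 -0.    1.36  1.29]] 16.4583
```

View pics/s4z.png

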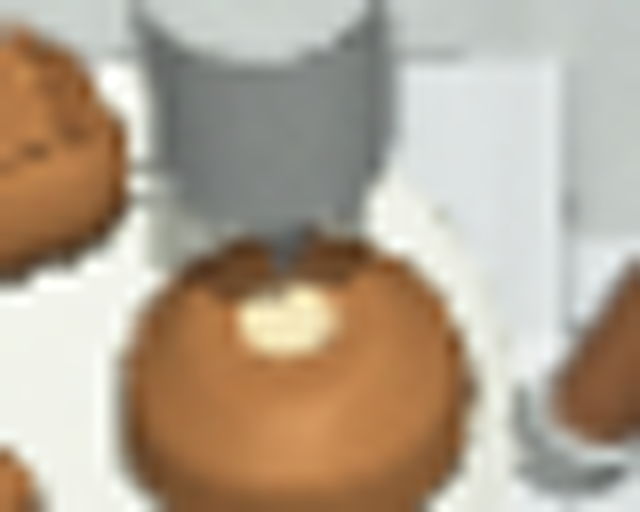

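The spot at (288,318) now lies straight below the tip at about (287,270), with an estimated error of 1–2 mm. Next: press.

Run:
```python
from fit import *
press()
print(spot(),manip.get_obs()['clock'])
```

```text
press True [ 0.6312 -0.044   0.2401] [-1.7  0.7  5.1]
[ 0.6312 -0.044   0.2403] [-0.9  0.2  4.8]
(18, np.float64(245.61), np.float64(219.67)) 22.9333
```

The force reading looks low for a full stroke, so I'll press again with a force profile before moving on.

```bash
cat >> fit.py <<'E'
def press2():
    manip.move_l(CAP+[0,0,.024],speed=.1);manip.sleep(.3)
    f0=manip.get_obs()['contact_force'][2]
    for h in np.arange(.021,-.0041,-.0025):
        manip.move_l(CAP+[0,0,h],speed=.02);manip.sleep(.1);o=manip.get_obs();f=o['contact_force'][2]-f0
        print(round(h,4),round(o['tool_pos'][2]-.234,4),round(f,1))
        if f>20:break
    manip.sleep(.2)
    g=manip.get_image("side")["image"];cv2.imwrite("pics/down.png",g[:,:,::-1])
    manip.move_l(CAP+[0,0,.1],speed=.12)
E
python3 - <<'E'
from fit import *
press2()
print(spot(),manip.get_obs()['clock'])
E
```

```text
0.021 0.0209 1.1
0.0185 0.0187 0.9
0.016 0.0162 1.1
0.0135 0.0137 3.3
0.011 0.0112 4.5
0.0085 0.0087 4.1
0.006 0.0064 5.0
0.0035 0.0057 10.6
0.001 0.0056 19.1
-0.0015 0.0054 26.9
(18, np.float64(245.61), np.float64(219.67)) 29.2167
```

The hard stop shows at 0.0055, so the pin went fully down on the round roll. Now the oblong roll.

Run:
```python
from fit import *
H=np.load('H.npy')
manip.move_gripper(.06,50)
manip.reach(H+.13*AX,QH)
print(manip.move_l(H,QH,speed=.1,until_force=6))
manip.move_gripper(.008,50);P=np.array(manip.get_obs()['tool_pos']);print(P-H,manip.get_obs()['grip_width'])
H2=P+[-.0757,.0352,0];np.save('H2.npy',H2)
manip.move_l(H2,speed=.06)
o=manip.get_obs();print(o['grip_width'],np.round(o['contact_force'],1),o['clock'],spot('pics/s5.png'))
a=cv2.imread("pics/s5.png")[200:232,228:268];cv2.imwrite("pics/s5z.png",cv2.resize(a,None,fx=16,fy=16,interpolation=cv2.INTER_CUBIC))
```

```text
False
[ 2.40773303e-04 -8.39328139e-05  5.17347016e-04] 0.016783139036205045
0.016748025444998316 [-1.8 -1.2  6.8] 36.1917 (20, np.float64(245.6), np.float64(219.8))
```

View pics/s5z.png

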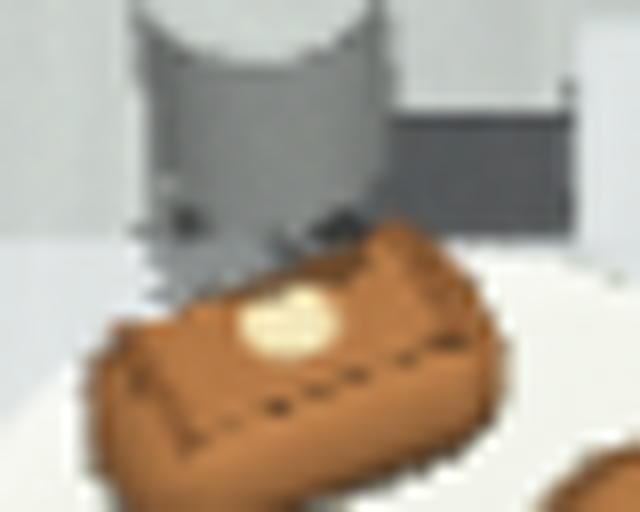

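The oblong spot, at zoom (288,320), sits at the same pixel as the round spot did: (245.6,219.8) against (245.6,219.7). I'll release, press, retreat and hand in.

Run:
```python
from fit import *
H=np.load('H2.npy')
manip.move_gripper(.05);manip.move_l(H+.13*AX,speed=.12);print(spot())
manip.move_l(H+.13*AX+[0,0,.08],speed=.15)
manip.move_gripper(0.,20)
q=manip.ik(CAP+[0,0,.1],quat(np.array([0,0,-1.]),YY))
manip.reach(CAP+[0,0,.1],quat(np.array([0,0,-1.]),(1 if abs(q[5])<1.4 else -1)*YY))
press2()
manip.sleep(.3);r=spot('pics/end.png');print(r,manip.get_obs()['clock'])
if abs(r[1]-245.6)<.8 and abs(r[2]-219.7)<.8: print(manip.close_job())
```

```text
(19, np.float64(245.74), np.float64(219.74))
0.021 0.0208 0.8
0.0185 0.0186 1.1
0.016 0.0162 2.2
0.0135 0.0137 3.2
0.011 0.0112 4.9
0.0085 0.0087 4.6
0.006 0.0064 4.6
0.0035 0.0057 11.0
0.001 0.0056 19.1
-0.0015 0.0054 27.4
(19, np.float64(245.74), np.float64(219.74)) 48.5833
the job is handed in; nothing more can be done
None
```

I handed the job in at about 48.6 s: the collar is at stop 3, the pin was pushed fully down on the round roll and then the oblong roll, and the oblong roll is left under the raised pin; the judge's result was not shown.

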